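Load a chip carrier under the spring clip of a cartridge chip reader

TASK

Load the cartridge chip into the reader: press the reader's press bar down with one fingertip so that the spring clip's foot rises, and while keeping it down push the chip carrier along the channel with the other fingertip, under the foot, until it is fully home against the stop. Only then let go of the bar, so that the clip comes down on the carrier and holds it, and finish with the robot clear of everything. Push only: do not lift or tip the carrier, and leave the tub, screwdriver, bottle and toner cartridge alone.

Things in the scene. Friction and masses are not known exactly. Their poses are not given: they have to be found in the camera images.
- reader: Chip reader, fixed on the bench: grey base plate (x -100..80, y -100..36 mm, 6 thick) with an aluminium channel. Origin: channel centre line, bench level; x runs along the channel to the stop (push direction), z up; the press bar is on the -y side. Channel floor at z 12 mm, 42 mm wide, x -95..70; side walls only to z 16. Hinge lugs to z 28 at y -38..-28, x -93..-87 and 54..61.
- clip: Spring clip, a steel rocker. Origin on its hinge shaft (reader y -32, z 24 mm), axes as the reader's when shut. Pressing the bar (-y side) down turns it about +x, from 0 (start, shut) to 0.34 rad (hard stop), and lifts the foot on the +y side (arm at x 38..52). Open at 0.2 rad or more; 0.28 is comfortable. Spring: 0.06 N m to start, 0.2 N m at 0.28 rad (6 N at 35 mm); it shuts when let go.
- clip_foot (a point): Centre of the underside of the clip's small black foot (10 mm along x, 8 along y); moves with the clip. Reader frame: x 45, y -3 mm; shut z 13, so the 5 mm carrier cannot pass; z 19 at 0.2 rad, 21.5 at 0.28 rad; z 17 when resting on the loaded carrier.
- press_bar (a point): Middle of the press bar's top face; moves with the clip. The bar is a flat ribbed steel plate, 105 mm along the channel (reader x -85..20), 59 mm across (reader y -94..-35), 3 mm thick, top 30 mm above the bench when shut. At 0.28 rad its top is 20 mm above the bench 35 mm out from the shaft, lower further out. A fingertip can slide along it while pressing.
- carrier: Chip carrier, black plastic with a circuit board, loose in the channel, ~45 g: plate 60 (x) x 38 (y) x 5 mm with an upright tail wall at its -x end, 30 mm wide, 18 mm high over all: push on its rear face, x -30. Origin: centre of the underside; x points to the stop. Starts with its front edge (x +30) 8 to 38 mm short of the foot. Home: origin at reader x 40, tail's rear face at reader x 10.
- tub: Clear plastic open tub 90 x 70 x 45 mm, left alone; origin under its centre.
- screwdriver: Screwdriver lying on the bench, left alone.
- bottle: White bottle, 60 mm across, 140 mm tall, left alone; origin under its centre.
- cartridge: Toner cartridge 85 x 262 x 73 mm lying beyond the reader's stop, left alone; origin under its centre.
- stop (a point): Foot of the stop face, the cross wall 8 mm high that ends the channel: reader x 70, y 0, z 12 mm. The carrier is home when its front edge touches it.
Mind the look-alikes: they are no part of the job. There is more than one size of the carrier; the one meant has the size given above. Several things look just like the reader: the one meant starts farthest to the robot's left.

How it is judged:
By the outcome, as a careful person would: the job done as asked, in the order asked, and still so for the second after the job is handed in, with the robot touching nothing.
It also fails if it takes over 38 s, if anything falls off the work surface, if the arm or the gripper's body presses on something with over 40 N, if the wrist force passes 120 N, or if a joint passes its speed limit or range.

ROBOT

A 6-joint arm with a two-finger parallel gripper is mounted at the origin on the work surface. World frame = base frame: x ahead of the robot, y to its left, z up, the work surface at z = 0. Lengths are in m, angles in rad, forces in N, time in s.
With the tool pointing down it reaches from about 0.3 to 0.875 m from the base axis. Payload 6.4 kg.
Tool frame: the origin (TCP) lies between the finger pads; the fingertips stand 25 mm ahead of it and the grasp point (between the pads) lies 6 mm ahead of it; z points along the fingers, y is the line along which they close (so a half turn about z gives the same grasp; the last joint's range is limited). The gripper opens to 88 mm and grips with 3 to 60 N. Pads are 18 mm wide; open, the fingers measure 123 mm over their backs; the gripper's body (75 mm by 187 mm) begins 45 mm behind the grasp point.
Start: joints at [1.022, 0.181, 1.607, -0, 1.354, -0.206], TCP at [0.193, 0.542, 0.264] pointing down, gripper open.
Joint ranges: [-2.99, 2.99], [-0.89, 2.07], [0.3, 2.58], [-1.14, 4.28], [0, 2.63], [-3.12, 3.12]. Speed limits (rad/s): [2.57, 2.57, 3.01, 3.14, 3.14, 3.14].

INTERFACE

Orientations are given as a 3x3 rotation matrix whose columns are the frame's x, y, z axes.
In Python, from cell import * gives the robot as it stands.
- The arm moves only by the tool move_arm, never from a script. Its argument "increments" is a list of rows, each a list of 3 entries, a list of its own where there are three numbers: the shift along the world's x, y, z in mm, then the turn about the world's z in rad, then the opening, from 0 (shut) to 1 (fully open). In form: [[[dx, dy, dz], roll, hand], ...]. A call has 1 to 12 rows; each row shifts and turns the commanded pose from where the row before left it; what a row does not reach is not made up. A row lasts 1/12 s, in which the tool goes at most 41.7 mm and 7.16 degrees, less where a joint would pass 70% of its speed; a pose out of reach is approached as far as the arm can. A call is refused whole if a number of a shift passes 41.7 or a number of a turn 0.125, either way. A call with a gripper value outside its range is refused whole. The fingers move at their own pace and stop on an object; "newtons" is the grip in N (left out, the last holds). Time passes only in rows, so rows that do not move let the fingers close. It gives the time, the measured TCP pose, the force, the opening and the grip force at its end, in the units of the state.
- read_state(): the state, without advancing time (a new reading comes with each control period).
- capture(name): name is "side" or "top" or "wrist"; returns a dict with "frame" (480x640x3 uint8, red, green, blue), "z_map" (480x640 float32, m along the optical axis (not along the pixel's ray), 0 where there is no reading), "K" (3x3 intrinsics, pixels), "position" and "rotation" of the camera in the world. Camera axes: x right, y up, looking along -z (the intrinsics and any distortion apply to the point x, -y, -z); pixel columns grow to the right and rows downward; lengths in m; the calibration is good to about 2 mm. A picture is of the moment at which its call begins.
- job_done(): hands the job in; it is judged then, once.
The state is a dict: "clock": time; "qpos": joint angles; "dq": joint speeds; "tau": joint torques, N m; "tcp_pos": TCP position; "tool_rot": TCP orientation; "ft_force": force on the tool from outside, world axes, zero at the start; "wrist_torque": the same for the moment, N m; "grip_width": finger opening in m; "finger_force": force on a finger pad.
Only numpy, scipy, OpenCV 4.12 (cv2) and the standard library are available. Lean on these libraries where they do the work, as an engineer would, in place of code of your own. Each camera call takes 0.05 s, during which the arm holds its last target. There are 200 camera calls.

## Working session

There is one attempt and no reset: what is moved stays moved. The work goes in short steps, Python scripts to look and compute and a tool call to move; the robot and the scene stay as the last step left them, time stands still between calls to the robot, and variables do not carry over. Pictures are saved under pics/ and viewed, at most 10 in all, crops included, and the job is handed in when it is done.

Besides the shell and the picture viewer there is one more tool, called after "Request:" by a JSON object that holds its "op" and its "data". move_arm: Moves the arm, as the interface text tells. Its arguments: {"type":"object","properties":{"increments":{"type":"array","items":{"type":"array"}},"newtons":{"type":"number"}},"required":["increments"]}

```bash
mkdir -p pics; cat > h.py <<'E'
from cell import *
import numpy as np, cv2
def snap(n,f):
    c=capture(n); cv2.imwrite('pics/%s.png'%f,c['frame'][:,:,::-1]); np.savez('pics/%s.npz'%f,**{k:c[k] for k in c}); return c
def load(f): return np.load('pics/%s.npz'%f)
def pt(c,u,v):
    z=float(np.median([x for x in c['z_map'][v-1:v+2,u-1:u+2].ravel() if x>0] or [0])); K=c['K']
    p=np.array([(u-K[0,2])/K[0,0]*z,-(v-K[1,2])/K[1,1]*z,-z]); return c['rotation']@p+c['position']
def at(c,u,v,h):
    K=c['K']; d=c['rotation']@np.array([(u-K[0,2])/K[0,0],-(v-K[1,2])/K[1,1],-1]); o=c['position']; return o+d*(h-o[2])/d[2]
E
python3 - <<'E'
from h import *
s=read_state(); print(s['clock'],s['tcp_pos'],s['tool_rot'],s['grip_width'])
for n in ['top','side']:
    c=snap(n,n+'0'); print(n,c['K'],c['position'],c['rotation'],c.keys())
E
```

```text
0.0 [0.19300592 0.54115888 0.26286378] [[-9.41828157e-01  3.36093706e-01 -8.62593927e-04]
 [ 3.36094637e-01  9.41827190e-01 -1.39249003e-03]
 [ 3.44407280e-04 -1.60139951e-03 -9.99998658e-01]] 0.08789772032927745
top [[502.94696083   0.         317.32532042]
 [  0.         502.94696083 240.29043951]
 [  0.           0.           1.        ]] [0.40218174 0.02933664 0.94970679] [[-0.02754392  0.98632094 -0.1625187 ]
 [-0.9994497  -0.03017894 -0.01376677]
 [-0.0184831   0.16205008  0.98660942]] dict_keys(['frame', 'z_map', 'K', 'position', 'rotation'])
side [[501.43584478   0.         313.67914301]
 [  0.         501.43584478 237.76177703]
 [  0.           0.           1.        ]] [0.42705729 0.86551581 0.52694822] [[-0.99175108  0.04332815 -0.12063362]
 [-0.12614989 -0.4967213   0.85869328]
 [-0.0227157   0.86682791  0.49808973]] dict_keys(['frame', 'z_map', 'K', 'position', 'rotation'])
```

View pics/top0.png

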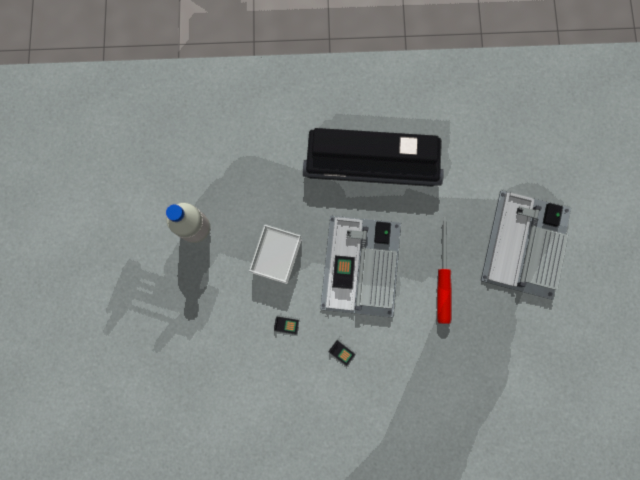

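View pics/side0.png

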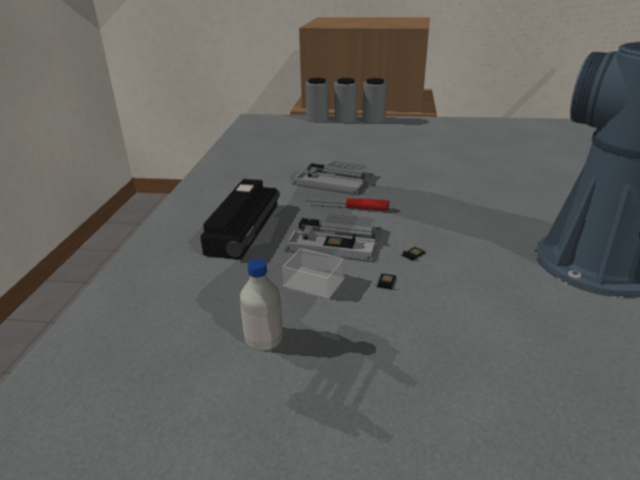

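Top view: the reader candidates are at (362,265) and (527,243). The left one (+y is image left) fits "farthest to the robot's left". The carrier candidates are at (344,270) in its channel, and (287,325) and (342,353), which are smaller and loose on the bench. The one in the channel fits, and I'll confirm it in an enlarged crop.

```bash
python3 - <<'E'
from h import *
c=load('top0'); f=c['frame'][205:325,310:410][:,:,::-1]
cv2.imwrite('pics/crop.png',cv2.resize(f,None,fx=5,fy=5,interpolation=cv2.INTER_CUBIC))
E
```

```text
(no output)
```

View pics/crop.png

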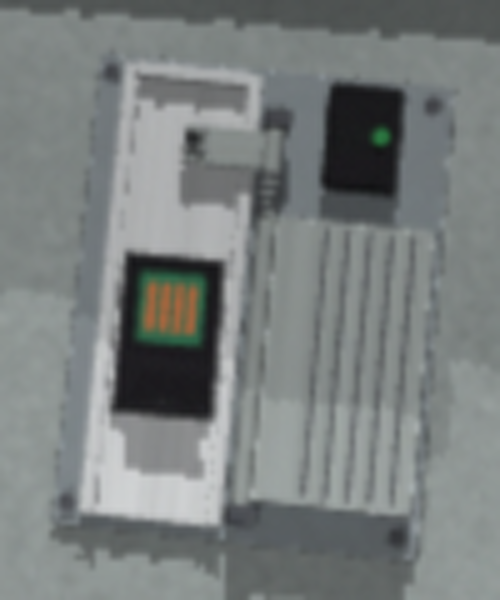

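The crop confirms it: this reader has its channel on the left, the foot at crop (195,140) and the bar on the right. The full-size carrier sits in the channel, with its front edge at crop y≈257 and its tail rear at ≈415. Next I'll fit the reader pose and the carrier position.

```bash
cat >> h.py <<'E'
def fit(M,W):
    M=np.array(M,float);W=np.array(W)[:,:2];a=M-M.mean(0);b=W-W.mean(0)
    th=np.arctan2((a[:,0]*b[:,1]-a[:,1]*b[:,0]).sum(),(a*b).sum())
    R=np.array([[np.cos(th),-np.sin(th)],[np.sin(th),np.cos(th)]]);t=W.mean(0)-R@M.mean(0)
    return th,R,t,(R@M.T).T+t-W
E
python3 - <<'E'
from h import *
c=load('top0'); cr=lambda x,y:(310+x/5-.4,205+y/5-.4)
M=[(.08,.036),(.08,-.1),(-.1,.036),(-.1,-.1)]
W=[at(c,*cr(*p),.006) for p in [(103,58),(455,76),(55,522),(410,556)]]
th,R,t,e=fit(M,W); print('reader',t,th,'res mm',e*1e3)
L=lambda p:R.T@(p[:2]-t)*1e3
print('front',[L(at(c,*cr(x,257),.017)) for x in(127,222)],'rear top',[L(at(c,*cr(x,415),.03)) for x in(118,210)],'rear if low',[L(at(c,*cr(x,415),.012)) for x in(118,210)])
print('foot',L(at(c,*cr(195,140),.02)),'bar',L(at(c,*cr(340,360),.03)), 'stop', L(at(c,*cr(195,100),.012)))
for n,(u,v) in dict(bar=(375,285),foot=(350,237),chan=(340,300),tail=(343,287),board=(344,267),bench=(340,330),bottlecap=(176,213),tub=(275,230),cart=(372,150)).items(): print(n,pt(c,u,v).round(4))
s=load('side0')
for n,p in dict(R0=(.08,.036,.006),Rb=(-.1,.036,.006)).items():
    q=R@np.array(p[:2])+t; w=s['rotation'].T@(np.array([*q,p[2]])-s['position']); K=s['K']; print(n,K[0,0]*w[0]/-w[2]+K[0,2],K[1,1]*-w[1]/-w[2]+K[1,2])
E
```

```text
reader [ 0.52291099 -0.0075087 ] -0.12615896181834424 res mm [[ 3.16868843  1.58341381]
 [-2.69725945  0.7048072 ]
 [ 0.24177014  0.80393496]
 [-0.71319912 -3.09215596]]
front [array([-0.0796664 , 17.78955704]), array([  3.32550598, -17.51242966])] rear top [array([-59.995757  ,  15.71387656]), array([-56.73757615, -17.65618088])] rear if low [array([-58.73515855,  15.60333846]), array([-55.41321037, -18.41981956])]
foot [46.04093898 -3.47756978] bar [-32.13691313 -63.14475014] stop [62.86750026 -2.32780392]
bar [ 0.4679 -0.0606  0.0302]
foot [ 0.5594 -0.019   0.0216]
chan [0.4434 0.0035 0.0107]
tail [ 0.466  -0.0023  0.0286]
board [ 0.5038 -0.0059  0.0179]
bench [ 3.885e-01  5.100e-03 -3.000e-04]
bottlecap [0.5884 0.2732 0.1401]
tub [0.5752 0.1203 0.0314]
cart [ 0.7105 -0.0625  0.0709]
R0 284.08670080183515 249.13173934734985
Rb 373.10924653613705 259.45074237726305
```

Request:
{"op": "move_arm", "data": {"increments": [[[14,-32,0],0.013,0.66],[[14,-32,0],0.013,0.66],[[14,-32,0],0.013,0.66],[[14,-32,0],0.013,0.66],[[14,-32,0],0.013,0.66],[[14,-32,0],0.013,0.66],[[14,-32,0],0.013,0.66],[[14,-32,0],0.013,0.66],[[14,-32,0],0.013,0.66],[[14,-32,-10],0.013,0.66],[[14,-32,-10],0.013,0.66],[[14,-32,-10],0.013,0.66]]}}

```text
clock: 1.1
tcp_pos: [0.3615, 0.156, 0.2335]
tool_rot: [[-0.983, 0.185, 0.001], [0.185, 0.983, 0.0], [-0.001, 0.0, -1.0]]
ft_force: [0.8, 0.3, 0.2]
grip_width: 0.058
finger_force: 0.0
```

Request:
{"op": "move_arm", "data": {"increments": [[[14,-32,-10],0.013,0.66],[[14,-32,-10],0.013,0.66],[[14,-32,-10],0.013,0.66],[[14,-32,-10],0.013,0.66],[[14,-32,0],0.013,0.66],[[10,-32,0],0.013,0.66],[[0,0,0],0,0.66],[[0,0,0],0,0.66],[[0,0,0],0,0.66]]}}

```text
clock: 1.85
tcp_pos: [0.4407, -0.034, 0.1933]
tool_rot: [[-0.994, 0.11, -0.001], [0.11, 0.994, 0.001], [0.001, 0.001, -1.0]]
ft_force: [1.1, 0.5, 0.2]
grip_width: 0.058
finger_force: 0.0
```

```bash
python3 - <<'E'
from h import *
s=read_state(); print(s['clock'],s['tcp_pos'],s['tool_rot'].round(4),s['grip_width'],s['ft_force'])
c=snap('wrist','w1'); print(c['position'],c['rotation'].round(3),c['K'])
E
```

```text
1.85 [ 0.44065999 -0.03401481  0.19325214] [[-9.940e-01  1.095e-01 -1.200e-03]
 [ 1.095e-01  9.940e-01  8.000e-04]
 [ 1.300e-03  7.000e-04 -1.000e+00]] 0.05796628530988414 [1.05789706 0.45773038 0.16991875]
[ 0.37001692 -0.02625894  0.31433076] [[ 0.11  -0.956 -0.271]
 [ 0.994  0.106  0.029]
 [ 0.001 -0.272  0.962]] [[379.03212247   0.         318.4621372 ]
 [  0.         379.03212247 242.19232577]
 [  0.           0.           1.        ]]
```

View pics/w1.png

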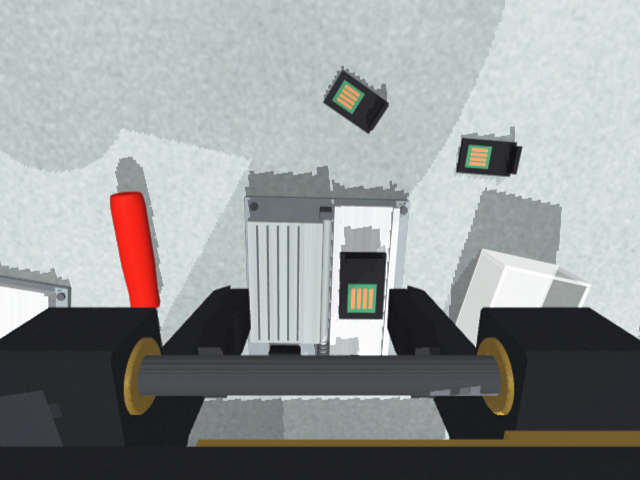

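The wrist view (image up = toward the robot) shows the reader with its plate's rear edge at v≈197 (u 246..409). The carrier tail is at v≈253 and the fingers are either side. I'll enlarge it to fix the yaw.

```bash
python3 - <<'E'
from h import *
c=load('w1'); f=c['frame'][185:360,235:435][:,:,::-1]
cv2.imwrite('pics/crop2.png',cv2.resize(f,None,fx=4-.6,fy=3.4,interpolation=cv2.INTER_CUBIC))
E
```

```text
(no output)
```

View pics/crop2.png

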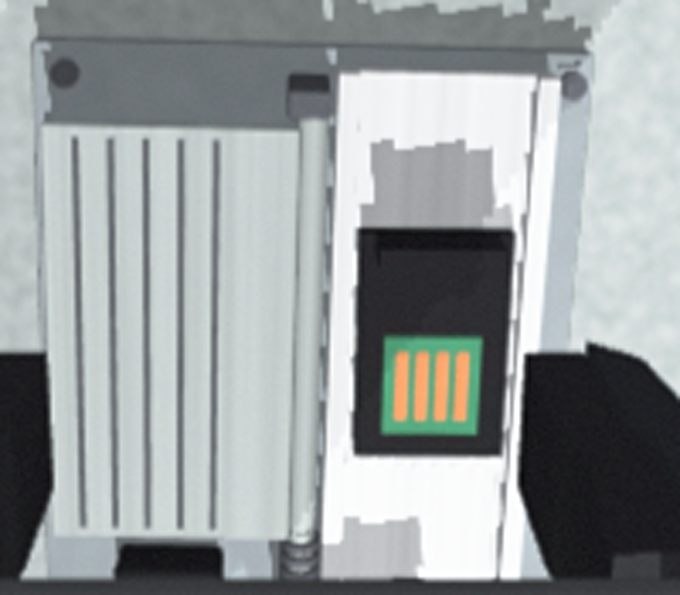

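```bash
python3 - <<'E'
from h import *
c=load('w1'); cr=lambda x,y:(235+x/3.4-.35,185+y/3.4-.35)
D=[((-85,-94),(43,124),.03),((-85,-35),(299,129),.03),((20,-94),(55,537),.03),((20,-35),(290,540),.03),((-100,-100),(36,40),.006),((-100,36),(595,50),.006)]
W=[at(c,*cr(*p),z) for _,p,z in D]
th,R,t,e=fit(np.array([d[0] for d in D])/1e3,W); print('reader',t,th,'\n',(e*1e3).round(1))
L=lambda p:(R.T@(p[:2]-t)*1e3).round(1)
print('rear bottom',[L(at(c,*cr(x,y),.013)) for x,y in[(358,229),(515,232)]],'rear top',[L(at(c,*cr(x,248),.03)) for x in(378,500)],'front',[L(at(c,*cr(x,y),.017)) for x,y in[(355,453),(500,456)]])
print('bar z',pt(c,*[int(v) for v in cr(250,300)])[2],'tcp',L(read_state()['tcp_pos']))
# fingers: nearest points by depth
for u,v in [(240,300),(245,330),(396,300),(392,330),(225,295),(415,295)]: print(u,v,pt(c,u,v).round(3),L(pt(c,u,v)))
E
```

```text
reader [ 0.52344804 -0.00547842] -0.1308300494999252 
 [[-0.3 -0.4]
 [-0.1  0.8]
 [-0.  -0.3]
 [ 0.4  0.5]
 [-0.2 -0.9]
 [ 0.3  0.4]]
rear bottom [array([-56.1, -20.4]), array([-56.1,  18.1])] rear top [array([-56.9, -16.7]), array([-57.4,  11.6])] front [array([  2.2, -19.3]), array([ 2.3, 17.6])]
bar z 0.029666703671687444 tcp [-78.5 -38.6]
240 300 [ 0.428 -0.063  0.179] [-87.4 -69.5]
245 330 [ 0.441 -0.063  0.179] [-74.6 -68. ]
396 300 [ 0.434 -0.003  0.179] [-88.7  -9.2]
392 330 [ 0.447 -0.005  0.18 ] [-75.9  -9.9]
225 295 [ 0.426 -0.069  0.177] [-88.4 -75.8]
415 295 [0.433 0.005 0.179] [-90.6  -1.8]
```

The fit is good, with residuals under 1 mm: reader origin (0.5234, -0.0055), yaw -0.131, carrier rear at reader x≈-57. Now I'll align and descend behind the tail.

Request:
{"op": "move_arm", "data": {"increments": [[[4,-1,-15],-0.021,0.66],[[0,0,-25],0,0.66],[[0,0,-25],0,0.66],[[0,0,-25],0,0.66],[[0,0,-20],0,0.66],[[0,0,-15],0,0.66],[[0,0,-8],0,0.66],[[0,0,0],0,0.66],[[0,0,0],0,0.66]]}}

```text
clock: 2.65
tcp_pos: [0.4452, -0.0346, 0.061]
tool_rot: [[-0.992, 0.128, -0.0], [0.128, 0.992, 0.0], [0.0, 0.0, -1.0]]
ft_force: [-0.8, 0.3, 0.7]
grip_width: 0.058
finger_force: 0.0
```

```bash
python3 - <<'E'
from h import *
t=np.array([.52345,-.00548]);a=-.1308;R=np.array([[np.cos(a),-np.sin(a)],[np.sin(a),np.cos(a)]])
s=read_state(); print(s['tcp_pos'],(R.T@(s['tcp_pos'][:2]-t)*1e3).round(1),np.arctan2(-s['tool_rot'][0,1],s['tool_rot'][1,1]))
c=snap('wrist','w2'); snap('side','s2'); cv2.imwrite('pics/w2c.png',cv2.resize(c['frame'][150:420,180:480][:,:,::-1],None,fx=2,fy=2))
E
```

```text
[ 0.44520621 -0.03464358  0.06098303] [-73.8 -39.1] -0.12841222989969392
```

View pics/w2c.png

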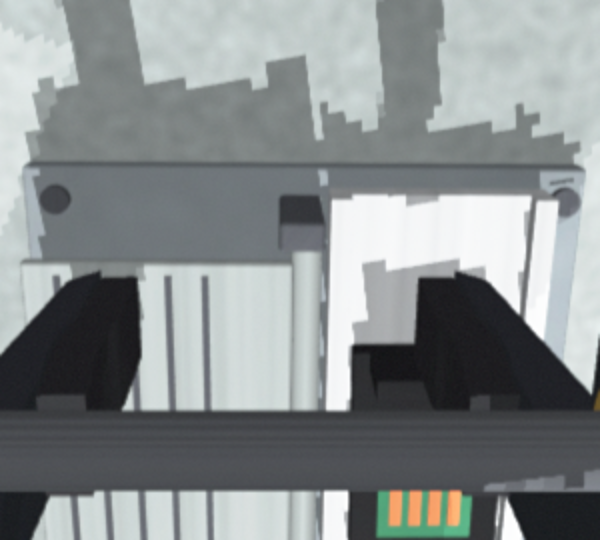

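The left finger (crop (110,280)) is over the bar and the right one (440,280) is just behind the tail (rear at v≈345). I'll back off 3 mm for margin and press.

Request:
{"op": "move_arm", "data": {"increments": [[[-3,0.4,0],0,0.66],[[0,0,-3],0,0.66],[[0,0,-3],0,0.66],[[0,0,-3],0,0.66],[[0,0,-3],0,0.66],[[0,0,-3],0,0.66],[[0,0,-1.5],0,0.66],[[0,0,0],0,0.66],[[0,0,0],0,0.66],[[0,0,0],0,0.66]]}}

```text
clock: 3.58
tcp_pos: [0.4427, -0.0352, 0.0445]
tool_rot: [[-0.992, 0.129, 0.001], [0.129, 0.992, -0.0], [-0.001, -0.0, -1.0]]
ft_force: [0.4, -2.1, 6.2]
grip_width: 0.058
finger_force: 2.6
```

```bash
cat >> h.py <<'E'
t=np.array([.52345,-.00548]);a=-.1308;R=np.array([[np.cos(a),-np.sin(a)],[np.sin(a),np.cos(a)]])
L=lambda p:(R.T@(p[:2]-t)*1e3).round(1)
def st():
    s=read_state(); print(s['clock'],s['tcp_pos'].round(4),L(s['tcp_pos']),s['ft_force'].round(1))
E
python3 - <<'E'
from h import *
st()
c=snap('top','t3'); d=snap('side','s3')
A=cv2.resize(c['frame'][205:325,310:410],(400,480),interpolation=cv2.INTER_CUBIC); B=cv2.resize(d['frame'][200:280,270:390],(400,267),interpolation=cv2.INTER_CUBIC)
im=np.zeros((480,800,3),np.uint8); im[:,:400]=A; im[:267,400:]=B; cv2.imwrite('pics/m3.png',im[:,:,::-1])
E
```

```text
3.5833 [ 0.4427 -0.0352  0.0445] [-76.2 -40.1] [ 0.4 -2.1  6.2]
```

View pics/m3.png

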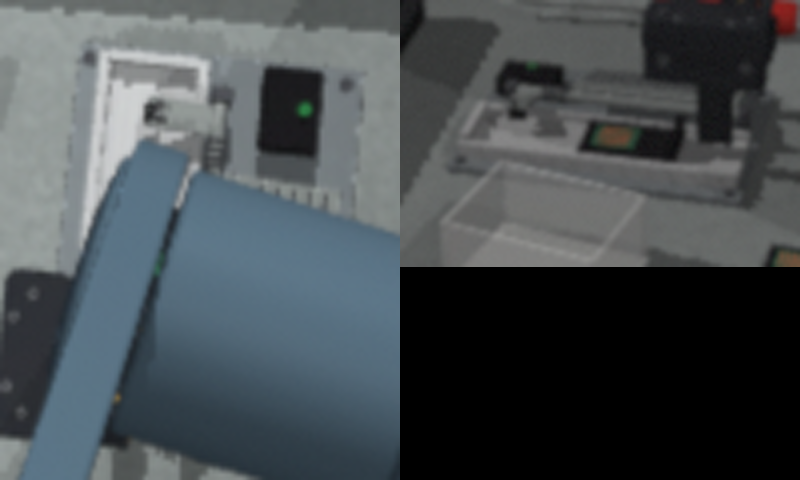

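The lift force is 6.2 N, the foot is up, and the right finger stands just behind the tail (side view, about (715,110)). Now I'll push.

Request:
{"op": "move_arm", "data": {"increments": [[[4,-0.45,0],0,0.66],[[4,-0.45,0],0,0.66],[[3,-0.35,0],0,0.66],[[3,-0.35,0],0,0.66],[[3,-0.35,0],0,0.66],[[4,-0.45,0],0,0.66],[[4,-0.5,0],0,0.66],[[4,-0.5,0],0,0.66],[[4,-0.5,0],0,0.66],[[4,-0.5,0],0,0.66],[[3,-0.4,0],0,0.66],[[0,0,0],0,0.66]]}}

```text
clock: 4.68
tcp_pos: [0.4812, -0.0396, 0.0437]
tool_rot: [[-0.992, 0.129, -0.003], [0.129, 0.992, 0.001], [0.003, 0.0, -1.0]]
ft_force: [-3.6, -1.7, 5.1]
grip_width: 0.0584
finger_force: 2.8
```

```bash
python3 - <<'E'
from h import *
st()
d=snap('side','s4')
B=cv2.resize(d['frame'][200:280,270:390],(780,520),interpolation=cv2.INTER_CUBIC)
cv2.imwrite('pics/m4.png',B[:,:,::-1])
E
```

```text
4.6833 [ 0.4812 -0.0396  0.0437] [-37.4 -39.3] [-3.6 -1.7  5.1]
```

View pics/m4.png

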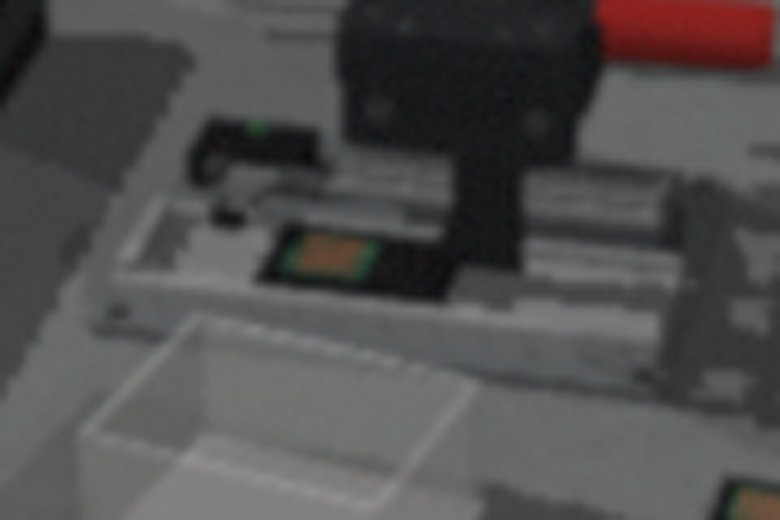

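The carrier is flat and moving with the finger, with its front at crop (270,275), still short of the raised foot at (228,215). I'll continue to the stop, slowing near the end.

Request:
{"op": "move_arm", "data": {"increments": [[[4,-0.52,0],0,0.66],[[4,-0.52,0],0,0.66],[[4,-0.52,0],0,0.66],[[4,-0.52,0],0,0.66],[[4,-0.52,0],0,0.66],[[4,-0.52,0],0,0.66],[[4,-0.52,0],0,0.66],[[3,-0.4,0],0,0.66],[[2,-0.26,0],0,0.66],[[1,-0.13,0],0,0.66],[[0,0,0],0,0.66]]}}

```text
clock: 5.65
tcp_pos: [0.5147, -0.044, 0.0436]
tool_rot: [[-0.992, 0.13, -0.004], [0.13, 0.992, 0.001], [0.004, 0.0, -1.0]]
ft_force: [-3.4, -1.9, 5.2]
grip_width: 0.0585
finger_force: 2.9
```

Request:
{"op": "move_arm", "data": {"increments": [[[1,-0.13,0],0,0.66],[[1,-0.13,0],0,0.66],[[0,0,0],0,0.66]]}}

```text
clock: 5.9
tcp_pos: [0.5165, -0.0441, 0.0435]
tool_rot: [[-0.992, 0.129, -0.004], [0.129, 0.992, 0.001], [0.004, 0.0, -1.0]]
ft_force: [-4.2, -0.7, 5.6]
grip_width: 0.0584
finger_force: 2.9
```

```bash
python3 - <<'E'
from h import *
st()
E
```

```text
5.9 [ 0.5165 -0.0441  0.0435] [ -1.8 -39.2] [-4.2 -0.7  5.6]
```

Request:
{"op": "move_arm", "data": {"increments": [[[1,-0.13,0],0,0.66],[[1,-0.13,0],0,0.66],[[0,0,0],0,0.66]]}}

```text
clock: 6.15
tcp_pos: [0.5186, -0.0444, 0.0435]
tool_rot: [[-0.992, 0.129, -0.004], [0.129, 0.992, 0.001], [0.004, 0.0, -1.0]]
ft_force: [-3.8, -1.7, 5.1]
grip_width: 0.058
finger_force: 2.9
```

Request:
{"op": "move_arm", "data": {"increments": [[[1,-0.13,0],0,0.66],[[0,0,0],0,0.66],[[0,0,0],0,0.66]]}}

```text
clock: 6.4
tcp_pos: [0.5192, -0.0445, 0.0435]
tool_rot: [[-0.992, 0.129, -0.005], [0.129, 0.992, 0.001], [0.005, 0.0, -1.0]]
ft_force: [-5.0, -1.7, 6.3]
grip_width: 0.0582
finger_force: 3.8
```

Request:
{"op": "move_arm", "data": {"increments": [[[1,-0.13,0],0,0.66],[[0,0,0],0,0.66],[[0,0,0],0,0.66]]}}

```text
clock: 6.65
tcp_pos: [0.5194, -0.0445, 0.0433]
tool_rot: [[-0.992, 0.129, -0.007], [0.129, 0.992, 0.001], [0.007, 0.0, -1.0]]
ft_force: [-8.8, -1.8, 9.0]
grip_width: 0.0582
finger_force: 5.3
```

The advance has stalled at reader x≈1.1, the predicted home, and the force is rising. I'll give one more small firm nudge, then check in the side view.

Request:
{"op": "move_arm", "data": {"increments": [[[1,-0.13,0],0,0.66],[[0,0,0],0,0.66],[[0,0,0],0,0.66]]}}

```text
clock: 6.9
tcp_pos: [0.5195, -0.0444, 0.0431]
tool_rot: [[-0.992, 0.128, -0.009], [0.128, 0.992, 0.002], [0.009, 0.0, -1.0]]
ft_force: [-10.9, -0.8, 11.0]
grip_width: 0.0584
finger_force: 6.7
```

```bash
python3 - <<'E'
from h import *
st()
d=snap('side','s5')
B=cv2.resize(d['frame'][200:280,270:390],(780,520),interpolation=cv2.INTER_CUBIC)
cv2.imwrite('pics/m5.png',B[:,:,::-1])
E
```

```text
6.9 [ 0.5195 -0.0444  0.0431] [  1.1 -39.1] [-10.9  -0.8  11. ]
```

View pics/m5.png

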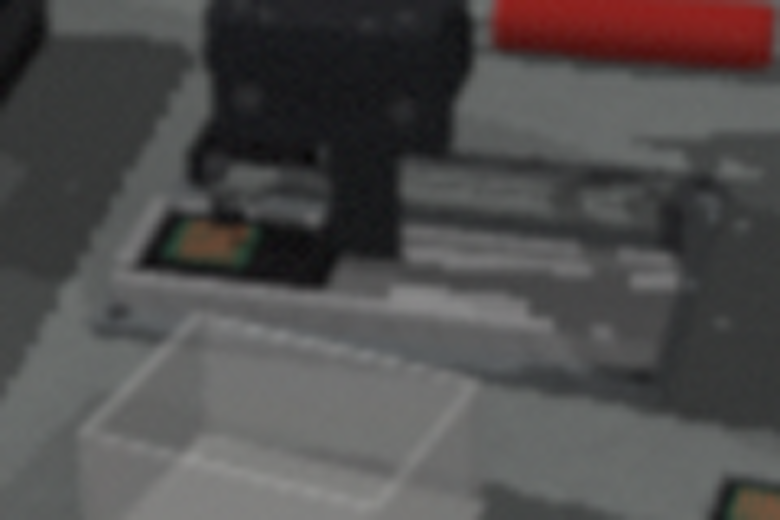

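The carrier is home: its front is at the stop wall, crop (145,260), and the foot is above the board. I'll back the pusher off with the bar held, then release gently.

Request:
{"op": "move_arm", "data": {"increments": [[[-2,0.26,0],0,0.66],[[-2,0.26,0],0,0.66],[[-2,0.26,0],0,0.66],[[-2,0.26,0],0,0.66],[[-2,0.26,0],0,0.66],[[0,0,0],0,0.66],[[0,0,0],0,0.66]]}}

```text
clock: 7.53
tcp_pos: [0.5143, -0.0442, 0.0448]
tool_rot: [[-0.992, 0.129, 0.002], [0.129, 0.992, -0.001], [-0.002, -0.0, -1.0]]
ft_force: [3.2, -1.8, 4.9]
grip_width: 0.0578
finger_force: 2.6
```

Request:
{"op": "move_arm", "data": {"increments": [[[0,0,2],0,0.66],[[0,0,2],0,0.66],[[0,0,2],0,0.66],[[0,0,2],0,0.66],[[0,0,2],0,0.66],[[0,0,3],0,0.66],[[0,0,6],0,0.66],[[0,0,12],0,0.66],[[0,0,20],0,0.66],[[0,0,30],0,0.66],[[0,0,30],0,0.66],[[0,0,30],0,0.66]]}}

```text
clock: 8.53
tcp_pos: [0.5128, -0.0437, 0.1873]
tool_rot: [[-0.992, 0.129, -0.0], [0.129, 0.992, 0.0], [0.0, 0.0, -1.0]]
ft_force: [0.3, -0.3, 0.9]
grip_width: 0.058
finger_force: 0.0
```

Request:
{"op": "move_arm", "data": {"increments": [[[-15,0,30],0,0.66],[[-30,0,20],0,0.66],[[-30,0,10],0,0.66],[[-30,0,0],0,0.66],[[-30,0,0],0,0.66],[[-20,0,0],0,0.66],[[0,0,0],0,0.66],[[0,0,0],0,0.66]]}}

```text
clock: 9.2
tcp_pos: [0.3582, -0.0439, 0.2462]
tool_rot: [[-0.991, 0.13, 0.003], [0.13, 0.991, -0.001], [-0.003, -0.001, -1.0]]
ft_force: [0.0, -0.0, 0.1]
grip_width: 0.0577
finger_force: 0.0
```

```bash
python3 - <<'E'
from h import *
st()
c=snap('top','t6'); d=snap('side','s6')
A=cv2.resize(c['frame'][205:325,310:410],(400,480),interpolation=cv2.INTER_CUBIC); B=cv2.resize(d['frame'][200:280,270:390],(400,267),interpolation=cv2.INTER_CUBIC)
im=np.zeros((480,800,3),np.uint8); im[:,:400]=A; im[:267,400:]=B; cv2.imwrite('pics/m6.png',im[:,:,::-1])
E
```

```text
9.2 [ 0.3582 -0.0439  0.2462] [-158.8  -59.7] [ 0.  -0.   0.1]
```

View pics/m6.png

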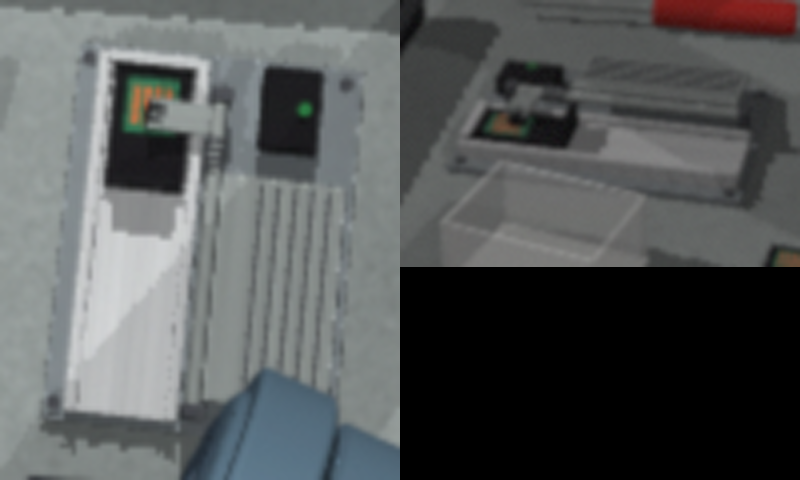

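The carrier sits against the stop (crop front y≈62, rear ≈190), the foot is on its board at (155,112), and the robot is clear. I'll do one quick numeric check and hand in.

```bash
python3 - <<'E'
from h import *
c=load('t6'); cr=lambda x,y:(310+x/4-.4,205+y/4-.4)
print('front',L(at(c,*cr(150,63),.017)),'rear',L(at(c,*cr(145,191),.013)))
E
```

```text
front [69.5 -0.4] rear [ 9.  -3.9]
```

```bash
python3 -c "
from cell import *
print(job_done())"
```

```text
the job is handed in; nothing more can be done
None
```

The chip carrier is home against the stop (front edge measured at reader x 69.5 of 70 mm), the clip is down on it, and the robot is clear; I handed the job in at about 9.2 s, and no verdict was returned.

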